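# Dock the grinding cup and hold the pulse dial at three

### The arm

A 6-joint arm with a two-finger parallel gripper is mounted at the origin on a cart in front of the work surface, level with it; the furniture and walls round the work are solid. World frame = base frame: x ahead of the robot, y to its left, z up, the work surface at z = 0. Lengths are in m, angles in rad, forces in N, time in s.
With the tool pointing down it reaches from about 0.35 to 0.975 m from the base axis. Payload 4.9 kg.
Tool frame: the origin (TCP) lies at the very end of the fingers, on their centre line; the grasp point (between the pads) lies 19 mm behind it; z points along the fingers, y is the line along which they close (so a half turn about z gives the same grasp; the last joint's range is limited). The gripper opens to 85 mm and grips with 20 to 120 N. Pads are 22 mm wide; open, the fingers measure 114 mm over their backs; the gripper's body (76 mm by 85 mm) begins 54 mm behind the grasp point. The pads swing forward as they close: fully open they stand 13 mm farther back than shut.
Start: joints at [-1.299, 0.053, 1.613, -0, 1.476, -0.119], TCP at [0.238, -0.578, 0.231] pointing down, gripper open.
Joint ranges: [-3.01, 3.01], [-1.01, 2.22], [0.06, 2.58], [-1.02, 4.17], [0.09, 2.62], [-3.14, 3.14]. Speed limits (rad/s): [2.57, 2.57, 3.14, 3.14, 3.14, 3.14].

### API

Orientations are given as a unit quaternion [w, x, y, z].
In Python, from plant import state, optics, ticket, nets gives the robot as it stands. The module is installed in compiled form; this text tells all that it offers.
- The arm moves only by the shell command python3 -m inch 'ROWS' [OPENING]. ROWS is JSON, a list of rows, each an object of numbers: "dx", "dy", "dz": the shift along the tool's x, y, z as a fraction of full scale; "rx", "ry", "rz": the turn, a rotation vector about the tool's x, y, z as a fraction of full scale. In form: [{"dx": .., "dy": .., "dz": .., "rx": .., "ry": .., "rz": ..}, ...]. A call has 1 to 5 rows; each row is the pose to reach, as a shift and turn from the pose commanded when the call began, along the tool's axes at that moment; what a row does not reach only later rows make up. Full scale, the value 1, is 0.8 m for a shift and 1.5 rad for a turn. A row lasts 1/10 s, in which the tool goes at most 50 mm and 8.59 degrees, less where a joint would pass 70% of its speed; a pose out of reach is approached as far as the arm can. A call with a number of a shift or a turn outside -1 to 1 is refused whole. A call with a gripper value outside its range is refused whole. OPENING is the opening, from -1 (shut) to 1 (fully open), set as the call begins (- or left out, the last holds). The fingers move at their own pace and stop on an object; the grip force is fixed at half the most. Time passes only in rows, so rows that repeat a pose let the fingers close. It gives the time, the measured TCP pose, the force, the opening and the grip force at its end, in the units of the state.
- state(): the state, without advancing time (a new reading comes with each control period).
- optics.grab_frame(name): name is "side" or "top" or "wrist"; returns the picture (420x560x3 uint8, red, green, blue); there is no depth.
- optics.camera_info(name): a dict with "fx", "fy", "cx", "cy" (pixels), "R" (3x3) and "t" (3): a world point X has camera coordinates R X + t. Camera axes: x right, y down, z forward; pixel columns grow to the right and rows downward; lengths in m; the calibration is good to about 2 mm. A picture is of the moment at which its call begins: read the wrist's pose just before it. camera_info takes no time and is no camera call; for the wrist camera it gives the pose at the moment of the call.
- ticket.job_done(): hands the job in; it is judged then, once.
Trained networks look in the newest picture that a camera, given by its name, has taken for a name from the list of things; names that differ only in an ending like _2 or _b are one class to them, and where a whole thing is asked for, a point or a joint stands for the part that bears it (a point fixed in the world has none). Each returns a list of dicts, best first, with "confidence" (0 to 1); they miss things now and then, are a little off and sometimes report something else, mostly with a low value. They report only what shows in the picture. A call takes as long as a camera call. They do not tell look-alikes from the thing itself.
- nets.boxes_of(camera, name): "bbox" ([centre column, centre row, width, height] in pixels, round what is visible of it).
- nets.outline_of(camera, name): "pixels" (420x560 bool, what is visible of it) and "bbox" ([centre column, centre row, width, height] in pixels, round what is visible of it).
The state is a dict: "time": time; "joint_pos": joint angles; "joint_vel": joint speeds; "joint_efforts": joint torques, N m; "tool_pos": TCP position; "tool_rot": TCP orientation; "contact_force": force on the tool from outside, world axes, zero at the start; "ft_torque": the same for the moment, N m; "gripper_width": opening from 0.0 (shut) to 1.0 (fully open); "grasp_force": force on a finger pad.
Only numpy, scipy, OpenCV 4.12 (cv2) and the standard library are available. Lean on these libraries where they do the work, as an engineer would, in place of code of your own. Each camera call takes 0.05 s, during which the arm holds its last target. There are 200 camera calls.

### The job

Stand the grinding cup upright in the round well of the spice grinder, all the way down, and let go of it without dropping it. Only then grip the grinder's spring-return dial, turn it clockwise past its first two clicks to the third, and keep holding it there for three seconds; finish while still holding it, for it springs back when let go. Leave the salt shaker, the small glass and everything else where they are.

Things in the scene. Friction and masses are not known exactly. Their poses are not given: they have to be found in the camera images.
- cup_center (a point): The grinding cup: the only plain straight cylinder, 45 mm diameter, 90 mm tall, steel with black chamfered foot and flat black lid, 0.13 to 0.25 kg, loose, upright on the worktop. This point: on its axis, 45 mm above its underside; z up the axis. Grip it across the diameter in its upper half: seated, its upper 50 mm stand clear of the well's rim.
- cup: The same cup; origin at the centre of its underside. A salt shaker with a domed top and a small tapered clear glass, about as wide, stand near it; the three may change places.
- grinder: The spice grinder, a grey appliance fixed to the worktop, yaw varies: foot plate 115 x 255 x 14 mm (x by y of this frame, z up), with a round open well at its +y end and a dial housing 100 x 94 mm, its top 56 mm above the worktop, at its -y end. The dial has a flat skirt, 50 mm diameter, top at 61 mm. Origin: centre of the underside; well axis at y = +70 mm, dial axis at y = -70 mm.
- well_floor (a point): Floor of the grinder's docking well, on the well's axis, 14 mm above the worktop. The well is a round collar, bore about 50 mm diameter, wall 8 mm, 76 mm across at its foot. A seated cup has its centre 45 mm above this point.
- well_rim (a point): Centre of the well's mouth, level with its rim, 54 mm above the worktop and 40 mm above the well's floor. Behind and above the grinder wall cabinets hang, 0.45 m and more above the worktop, from about 0.6 m ahead of the robot's base on; keep the arm's elbow and wrist in front of them.
- dial_grip (a point): Grip point of the dial, on its upright axis, 82 mm above the worktop: mid-length of an upright grip bar 50 mm long, 12 mm thick, reaching from 61 to 93 mm above the worktop, to be gripped across the 12 mm from above. Frame turns with the dial: x along the bar (pointer end -x), y across it, z up. At rest the bar stands 0.6 rad counter-clockwise from the grinder's x axis.
- dial (a joint): Dial angle in rad: 0 at rest, growing clockwise seen from above; clicks (detents) at 0.4, 0.8, 1.2, marked on the housing by one, two and three dots; end stop at 1.3. A spring drives it back to 0 from everywhere when let go: about 0.04 N m at 0, 0.11 N m at the third click, plus up to 0.03 N m either way from the clicks.
- salt_shaker: Salt shaker, round, 44 mm diameter, 90 mm tall, with a narrower domed top; loose bystander. Origin at the centre of its underside.
- shot_glass: Small clear tapered glass, 48 mm diameter at the rim, 59 mm tall; loose bystander. Origin at the centre of its underside.
Not all that is in view belongs to the job. Leave any blue or green look-alike of the cup alone.

How it is judged:
By the outcome, as a careful person would: the job done as asked, in the order asked, and still so for the second after the job is handed in, while the arm keeps its last pose, push and grip.
It also fails if it takes over 61 s, if anything falls off the work surface, if the arm or the gripper's body presses on something with over 40 N, if the wrist force passes 120 N, or if a joint passes its speed limit or range.

## Working session

There is one attempt and no reset: what is moved stays moved. The work goes in short steps, Python scripts to look and compute and a shell command to move; the robot and the scene stay as the last step left them, time stands still between calls to the robot, and variables do not carry over. Pictures are saved under pics/ and viewed, at most 10 in all, crops included, and the job is handed in when it is done.

```bash
mkdir -p pics; ls; python3 - <<'E'
from plant import state, optics, nets
import cv2, numpy as np
s=state(); print(s['time'],s['tool_pos'],s['tool_rot'],s['gripper_width'])
ims=[]
for c in ['side','top']:
    im=optics.grab_frame(c); cv2.imwrite(f'pics/{c}0.png',im[:,:,::-1])
    i=optics.camera_info(c); print(c,i['fx'],i['fy'],i['cx'],i['cy'],np.round(np.array(i['R']),4).tolist(),np.round(i['t'],4).tolist())
    for n in ['cup','salt_shaker','shot_glass','grinder','dial']:
        print(n,[(np.round(d['bbox']).tolist(),round(d['confidence'],2)) for d in nets.boxes_of(c,n)][:4])
E
```

```text
pics
0.0 [ 0.23790538 -0.57726506  0.23005788] [-1.04308566e-03  9.80968385e-01  1.94164709e-01 -7.22700304e-05] 0.9988312220427678
side 412.2502853146069 412.2502853146069 271.55125100798 208.99500952588951 [[-0.6334, -0.7737, -0.0143], [-0.5032, 0.4257, -0.752], [0.588, -0.4691, -0.659]] [0.3218, 0.2535, 0.6589]
cup [([207.0, 278.0, 31.0, 51.0], 0.88), ([189.0, 326.0, 32.0, 50.0], 0.8), ([150.0, 298.0, 42.0, 54.0], 0.78)]
salt_shaker [([246.0, 242.0, 21.0, 40.0], 0.89), ([340.0, 160.0, 23.0, 20.0], 0.68)]
shot_glass [([172.0, 247.0, 28.0, 33.0], 0.73)]
grinder [([312.0, 186.0, 104.0, 79.0], 0.96)]
dial [([340.0, 158.0, 25.0, 18.0], 0.65)]
top 443.41286878142824 443.41286878142824 282.20492708596777 210.04521955162497 [[0.0237, -0.9995, 0.0214], [-0.9882, -0.0267, -0.1507], [0.1512, -0.0176, -0.9883]] [0.0384, 0.445, 1.0082]
cup [([155.0, 218.0, 28.0, 22.0], 0.86), ([164.0, 262.0, 28.0, 19.0], 0.75), ([197.0, 229.0, 24.0, 26.0], 0.58)]
salt_shaker [([243.0, 218.0, 16.0, 22.0], 0.82)]
shot_glass [([201.0, 178.0, 18.0, 19.0], 0.85)]
grinder [([353.0, 200.0, 109.0, 53.0], 0.65)]
dial [([386.0, 196.0, 23.0, 22.0], 0.68)]
```

View pics/side0.png

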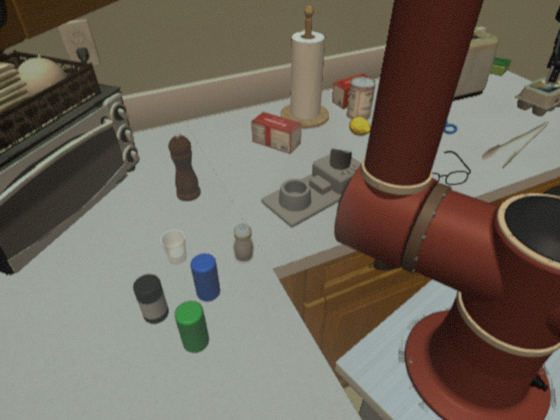

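View pics/top0.png

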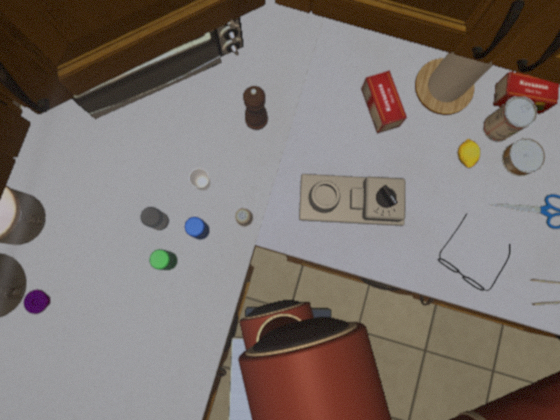

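Candidates, as side / top pixels:
- Black-and-steel cylinder (150,298)/(154,218): plain with a flat lid, so this is the cup.
- Blue (206,277)/(196,228) and green (191,326)/(161,260): decoys.
- Salt shaker (243,242)/(243,217), glass (174,246)/(200,179) and brown mill (184,168)/(255,105): leave these alone.

Next I'll fit the poses and check the cup in a close crop.

```bash
cat > h.py <<'E'
import numpy as np, cv2
from scipy.optimize import minimize, least_squares
from scipy.spatial.transform import Rotation as Ro
from plant import state, optics, nets
def proj(i,X):
    c=np.asarray(X)@np.array(i['R']).T+np.array(i['t'])
    return np.c_[i['fx']*c[:,0]/c[:,2]+i['cx'],i['fy']*c[:,1]/c[:,2]+i['cy']]
def ring(x,y,z,r):
    a=np.linspace(0,2*np.pi,48); return np.c_[x+r*np.cos(a),y+r*np.sin(a),0*a+z]
def box(cx,cy,w,h,z0,z1): return np.array([[cx+a*w/2,cy+b*h/2,z] for a in(-1,1) for b in(-1,1) for z in(z0,z1)])
def render(i,parts):
    m=np.zeros((420*4,560*4),np.uint8)
    for P in parts: cv2.fillConvexPoly(m,cv2.convexHull(np.round(proj(i,P)*4+2).astype(np.int32)),1)
    return cv2.resize(m*255,(560,420),interpolation=cv2.INTER_AREA)/255.
def cyl(p,r,h,z0=0): return [np.r_[ring(p[0],p[1],z0,r),ring(p[0],p[1],z0+h,r)]]
def grinder(p):
    c,s=np.cos(p[2]),np.sin(p[2]); M=np.array([[c,s,0],[-s,c,0],[0,0,1]])
    parts=[box(0,0,.115,.255,0,.014),box(0,-.0805,.1,.094,0,.056),np.r_[ring(0,.07,.014,.038),ring(0,.07,.054,.033)],np.r_[ring(0,-.07,.061,.02),ring(0,-.07,.09,.014)]]
    return [P@M+[p[0],p[1],0] for P in parts]
def fit(f,masks,p0,step):
    cost=lambda p:sum(np.abs(render(i,f(p))-m).sum()/m.sum() for i,m in masks)
    S=np.array(p0)+np.vstack([np.zeros(len(p0)),np.diag(step)])
    r=minimize(cost,p0,method='Nelder-Mead',options=dict(initial_simplex=S,xatol=2e-4,fatol=1e-4,maxiter=200))
    return r.x,r.fun
def atz(i,uv,z):
    R=np.array(i['R']);o=-R.T@np.array(i['t']);d=R.T@[(uv[0]-i['cx'])/i['fx'],(uv[1]-i['cy'])/i['fy'],1]
    return (o+d*(z-o[2])/d[2])[:2]
E
python3 - <<'E'
from h import *
I={c:optics.camera_info(c) for c in('side','top')}
im={c:optics.grab_frame(c) for c in I}
exp={'cup':((150,298),(154,218)),'salt_shaker':((243,242),(243,217)),'shot_glass':((174,246),(200,179)),'grinder':((312,186),(353,200))}
M={}
for n,e in exp.items():
    for c,q in zip(I,e):
        L=[d for d in nets.outline_of(c,n) if np.hypot(*(np.array(d['bbox'][:2])-q))<15]
        if L: M[n,c]=L[0]['pixels'].astype(float)
for n,f,z in (('cup',lambda p:cyl(p,.0225,.09),.045),('salt_shaker',lambda p:cyl(p,.02,.09),.045),('shot_glass',lambda p:cyl(p,.022,.059),.03)):
    for cs in (('side',),('top',),('side','top')):
        ms=[(I[c],M[n,c]) for c in cs if (n,c) in M]
        if ms: print(n,cs,*[np.round(v,4) for v in fit(f,ms,atz(I['top'],exp[n][1],z),[.01,.01])])
for n,q in(('blue',(196,228)),('green',(161,260)),('mill',(255,118))): print(n,atz(I['top'],q,.045).round(3))
w=atz(I['top'],(324,196),.054);d=atz(I['top'],(387,197),.09);v=w-d
p0=[*((w+d)/2),np.arctan2(v[1],v[0])-np.pi/2]; print('g0',np.round(p0,4),w,d,np.hypot(*v))
for cs in (('side',),('top',),('side','top')):
    ms=[(I[c],M['grinder',c]) for c in cs if ('grinder',c) in M]
    if ms:
        p,f=fit(grinder,ms,p0,[.01,.01,.1]); print('grinder',cs,p.round(4),f)
t=im['top'];s=im['side']
a=cv2.resize(s[255:345,120:240],(480,360),interpolation=2);
for P in grinder(p): cv2.polylines(t,[cv2.convexHull(proj(I['top'],P).round().astype(np.int32))],True,(255,0,0))
b=cv2.resize(t[165:235,290:415],(500,280),interpolation=2)
o=np.zeros((600,500,3),np.uint8);o[:320,:480]=a[:320];o[320:]=b
cv2.imwrite('pics/crop1.png',o[:,:,::-1])
E
```

```text
cup ('side',) [0.4165 0.3427] 0.1209
cup ('top',) [0.4136 0.3411] 0.0727
cup ('side', 'top') [0.4145 0.3433] 0.2093
salt_shaker ('side',) [0.4328 0.1366] 0.333
salt_shaker ('top',) [0.4194 0.1359] 0.2528
salt_shaker ('side', 'top') [0.425  0.1389] 0.6822
shot_glass ('side',) [0.5188 0.2431] 0.1108
shot_glass ('top',) [0.5108 0.2463] 0.1242
shot_glass ('side', 'top') [0.5129 0.2464] 0.3494
blue [0.395 0.247]
green [0.32  0.322]
mill [0.663 0.12 ]
g0 [ 0.4737 -0.1147 -0.0374] [ 0.47625472 -0.04602665] [ 0.47111938 -0.18343055] 0.13749983344987676
grinder ('side',) [ 0.4862 -0.1204  0.0293] 0.2098028599636931
grinder ('top',) [ 0.4784 -0.1147 -0.0252] 0.09208842140652954
grinder ('side', 'top') [ 0.4798 -0.1178 -0.0264] 0.35848394260127703
```

View pics/crop1.png

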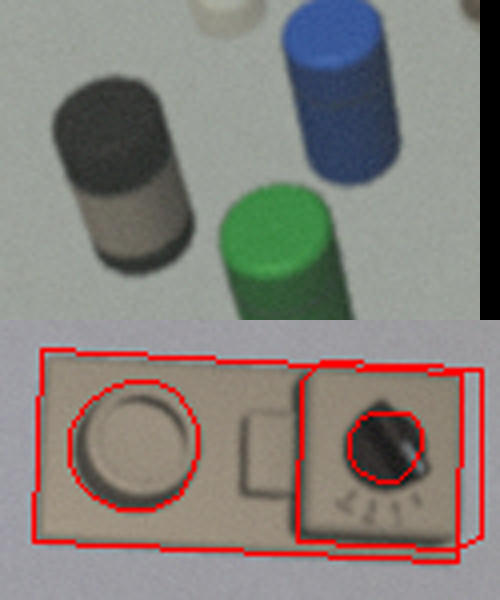

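The crop shows a plain cylinder at (120,175) with a flat black lid, steel body and black foot, which confirms the cup. The grinder overlay matches to within a few mm. I'll move above the cup by way of the open front area.

```bash
r1='x'; python3 -m inch '[{"dx":0.212,"dy":-0.167,"dz":-0.0125},{"dx":0.212,"dy":-0.167,"dz":-0.0125},{"dx":0.212,"dy":-0.167,"dz":-0.0125},{"dx":0.212,"dy":-0.167,"dz":-0.0125},{"dx":0.212,"dy":-0.167,"dz":-0.0125}]' 1
python3 -m inch '[{"dx":0.212,"dy":-0.167,"dz":-0.0125},{"dx":0.212,"dy":-0.167,"dz":-0.0125},{"dx":0.212,"dy":-0.167,"dz":-0.0125},{"dx":0.212,"dy":-0.167,"dz":-0.0125},{"dx":0.212,"dy":-0.167,"dz":-0.0125}]' 1
```

```text
validation failed for argument at $[0]...
validation failed for argument at $[0]...
```

```bash
python3 -m inch '[{"dx":0.212,"dy":-0.167,"dz":-0.0125,"rx":0,"ry":0,"rz":0},{"dx":0.212,"dy":-0.167,"dz":-0.0125,"rx":0,"ry":0,"rz":0},{"dx":0.212,"dy":-0.167,"dz":-0.0125,"rx":0,"ry":0,"rz":0},{"dx":0.212,"dy":-0.167,"dz":-0.0125,"rx":0,"ry":0,"rz":0},{"dx":0.212,"dy":-0.167,"dz":-0.0125,"rx":0,"ry":0,"rz":0}]' 1
```

```text
time: 1.6
tool_pos: [0.3456, -0.3867, 0.2418]
tool_rot: [0.0, 0.981, 0.196, 0.001]
contact_force: [-0.8, -0.4, -0.8]
gripper_width: 1.002
grasp_force: 0.0
```

```bash
python3 -m inch '[{"dx":0.212,"dy":-0.167,"dz":-0.0125,"rx":0,"ry":0,"rz":0},{"dx":0.212,"dy":-0.167,"dz":-0.0125,"rx":0,"ry":0,"rz":0},{"dx":0.212,"dy":-0.167,"dz":-0.0125,"rx":0,"ry":0,"rz":0},{"dx":0.212,"dy":-0.167,"dz":-0.0125,"rx":0,"ry":0,"rz":0},{"dx":0.212,"dy":-0.167,"dz":-0.0125,"rx":0,"ry":0,"rz":0}]' | head -2
python3 -m inch '[{"dx":0.072,"dy":-0.215,"dz":0.0,"rx":0,"ry":0,"rz":0},{"dx":0.072,"dy":-0.215,"dz":0.0,"rx":0,"ry":0,"rz":0},{"dx":0.072,"dy":-0.215,"dz":0.0,"rx":0,"ry":0,"rz":0},{"dx":0.072,"dy":-0.215,"dz":0.0,"rx":0,"ry":0,"rz":0}]' | head -2
python3 -m inch '[{"dx":0.072,"dy":-0.215,"dz":0.0,"rx":0,"ry":0,"rz":0},{"dx":0.072,"dy":-0.215,"dz":0.0,"rx":0,"ry":0,"rz":0},{"dx":0.072,"dy":-0.215,"dz":0.0,"rx":0,"ry":0,"rz":0},{"dx":0.072,"dy":-0.215,"dz":0.0,"rx":0,"ry":0,"rz":0}]' |head -2
python3 -m inch '[{"dx":0.072,"dy":-0.215,"dz":0.0,"rx":0,"ry":0,"rz":-0.1},{"dx":0.072,"dy":-0.215,"dz":0.0,"rx":0,"ry":0,"rz":-0.2},{"dx":0.072,"dy":-0.215,"dz":0.0,"rx":0,"ry":0,"rz":-0.273},{"dx":0.072,"dy":-0.215,"dz":0.0,"rx":0,"ry":0,"rz":-0.273},{"dx":0.072,"dy":-0.215,"dz":0.0,"rx":0,"ry":0,"rz":-0.273}]'
cat >> h.py <<'E'
def go(p,yaw=None):
    "print fractions to bring the TCP to p, tool y along yaw, pointing down"
    s=state();q=s['tool_rot'];R=Ro.from_quat([*q[1:],q[0]])
    d=R.inv().apply(np.array(p)-s['tool_pos'])/.8
    y=R.as_matrix()[:,1];y0=np.arctan2(y[1],y[0])
    if yaw is None: yaw=y0
    e=(yaw-y0+np.pi/2)%np.pi-np.pi/2; yaw=y0+e
    Y=[np.cos(yaw),np.sin(yaw),0];T=Ro.from_matrix(np.c_[np.cross(Y,[0,0,-1]),Y,[0,0,-1]])
    print('t',s['time'],'yaw',y0.round(3),'d',d.round(4),'r',((R.inv()*T).as_rotvec()/1.5).round(4),'dist',np.linalg.norm(d)*.8)
E
python3 - <<'E'
from h import *
I=optics.camera_info('wrist');im=optics.grab_frame('wrist')
L=nets.outline_of('wrist','cup');q=proj(I,[[.414,.342,.06]])[0];print(q)
for d in L: print(np.round(d['bbox']),d['confidence'])
d=min(L,key=lambda d:np.hypot(*(np.array(d['bbox'][:2])-q)));m=d['pixels'].astype(float)
p,f=fit(lambda p:cyl(p,.0225,.09),[(I,m)],[.414,.342],[.01,.01]);print(p,f)
go([*p,.12],-.77)
cv2.polylines(im,[cv2.convexHull(proj(I,cyl(p,.0225,.09)[0]).round().astype(np.int32))],True,(255,0,0))
cv2.imwrite('pics/w1.png',im[:,:,::-1])
E
```

```text
time: 2.1
tool_pos: [0.4514, -0.1988, 0.2519]
time: 2.5
tool_pos: [0.4373, -0.0185, 0.2515]
time: 2.9
tool_pos: [0.4251, 0.1628, 0.2516]
time: 3.4
tool_pos: [0.4128, 0.3442, 0.251]
tool_rot: [-0.0, 0.92, 0.391, -0.0]
contact_force: [0.1, -0.4, -0.9]
gripper_width: 0.999
grasp_force: 0.0
[280.30150447 185.3666204 ]
[327. 248.  36.  58.] 0.97
[241. 248.  45.  58.] 0.92
[283. 184.  40.  52.] 0.67
[0.41758596 0.34232715] 0.03384424192212096
t 3.5 yaw -0.77 d [0.0046 0.003  0.1639] r [0.0003 0.0005 0.0003] dist 0.13116107335754718
```

View pics/w1.png

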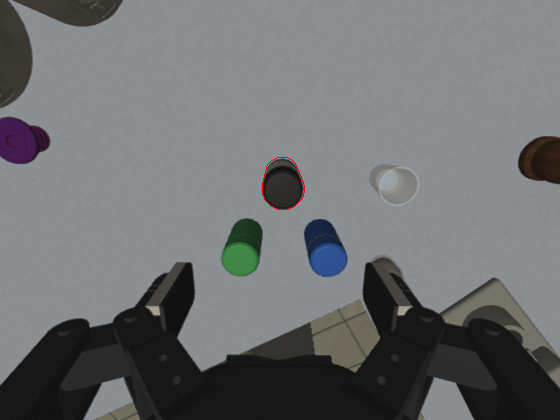

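The wrist picture shows the black-lidded cup at (283,184), with a tight outline fit. The finger line runs clear of green (243,248), blue (327,248) and the glass (397,185). I'll descend and grip.

```bash
python3 -m inch '[{"dx":0.0045,"dy":0.003,"dz":0.05,"rx":0,"ry":0,"rz":0},{"dx":0.0045,"dy":0.003,"dz":0.1,"rx":0,"ry":0,"rz":0},{"dx":0.0045,"dy":0.003,"dz":0.15,"rx":0,"ry":0,"rz":0},{"dx":0.0045,"dy":0.003,"dz":0.2,"rx":0,"ry":0,"rz":0},{"dx":0.0045,"dy":0.003,"dz":0.23,"rx":0,"ry":0,"rz":0}]' 1
python3 -m inch '[{"dx":0,"dy":0,"dz":0.0125,"rx":0,"ry":0,"rz":0},{"dx":0,"dy":0,"dz":0.0225,"rx":0,"ry":0,"rz":0},{"dx":0,"dy":0,"dz":0.0225,"rx":0,"ry":0,"rz":0}]'
python3 -m inch '[{"dx":0,"dy":0,"dz":0,"rx":0,"ry":0,"rz":0},{"dx":0,"dy":0,"dz":0,"rx":0,"ry":0,"rz":0},{"dx":0,"dy":0,"dz":0,"rx":0,"ry":0,"rz":0},{"dx":0,"dy":0,"dz":0,"rx":0,"ry":0,"rz":0},{"dx":0,"dy":0,"dz":0,"rx":0,"ry":0,"rz":0}]' -1
python3 -m inch '[{"dx":0,"dy":0,"dz":0,"rx":0,"ry":0,"rz":0},{"dx":0,"dy":0,"dz":0,"rx":0,"ry":0,"rz":0},{"dx":0,"dy":0,"dz":0,"rx":0,"ry":0,"rz":0}]'
```

```text
time: 4.0
tool_pos: [0.4163, 0.3395, 0.0638]
tool_rot: [0.001, 0.921, 0.389, -0.002]
contact_force: [-0.0, -0.2, -0.2]
gripper_width: 1.002
grasp_force: 0.0
time: 4.3
tool_pos: [0.4179, 0.3418, 0.0496]
tool_rot: [0.0, 0.921, 0.389, 0.0]
contact_force: [-0.8, 0.3, 0.2]
gripper_width: 0.997
grasp_force: 0.0
time: 4.8
tool_pos: [0.4183, 0.343, 0.0509]
tool_rot: [-0.0, 0.921, 0.39, 0.001]
contact_force: [-0.8, 0.2, 5.6]
gripper_width: 0.509
grasp_force: 61.6
time: 5.1
tool_pos: [0.4183, 0.3431, 0.0509]
tool_rot: [-0.0, 0.921, 0.39, 0.001]
contact_force: [-0.5, 0.2, 5.9]
gripper_width: 0.509
grasp_force: 61.6
```

```bash
python3 -m inch '[{"dx":0,"dy":0,"dz":-0.0125,"rx":0,"ry":0,"rz":0},{"dx":0,"dy":0,"dz":-0.0625,"rx":0,"ry":0,"rz":0},{"dx":0,"dy":0,"dz":-0.125,"rx":0,"ry":0,"rz":0},{"dx":0,"dy":0,"dz":-0.1875,"rx":0,"ry":0,"rz":0},{"dx":0,"dy":0,"dz":-0.225,"rx":0,"ry":0,"rz":0}]'
python3 -m inch '[{"dx":-0.218,"dy":0.1955,"dz":0,"rx":0,"ry":0,"rz":0},{"dx":-0.218,"dy":0.1955,"dz":0,"rx":0,"ry":0,"rz":0},{"dx":-0.218,"dy":0.1955,"dz":0,"rx":0,"ry":0,"rz":0},{"dx":-0.218,"dy":0.1955,"dz":0,"rx":0,"ry":0,"rz":0},{"dx":-0.218,"dy":0.1955,"dz":0,"rx":0,"ry":0,"rz":0}]'
python3 -m inch '[{"dx":-0.218,"dy":0.1955,"dz":0,"rx":0,"ry":0,"rz":0},{"dx":-0.218,"dy":0.1955,"dz":0,"rx":0,"ry":0,"rz":0},{"dx":-0.218,"dy":0.1955,"dz":0,"rx":0,"ry":0,"rz":0},{"dx":-0.218,"dy":0.1955,"dz":0,"rx":0,"ry":0,"rz":0},{"dx":-0.218,"dy":0.1955,"dz":0,"rx":0,"ry":0,"rz":0}]'
python3 -m inch '[{"dx":0,"dy":0,"dz":0,"rx":0,"ry":0,"rz":0},{"dx":0,"dy":0,"dz":0,"rx":0,"ry":0,"rz":0}]'
cat > look.py <<'E'
import sys; from h import *
I=optics.camera_info('wrist');im=optics.grab_frame('wrist')
L=nets.outline_of('wrist','grinder')
for d in L: print(np.round(d['bbox']),round(d['confidence'],2))
m=L[0]['pixels'].astype(float)
p,f=fit(grinder,[(I,m)],[.4784,-.1147,-.0252],[.01,.01,.05]);print('grinder',p.round(4),f)
c,s=np.cos(p[2]),np.sin(p[2]); w=p[:2]+.07*np.array([-s,c]); print('well',w.round(4),'dial',(p[:2]*2-w).round(4))
print('tcp',state()['tool_pos'])
go([*w,.25]); np.save('g.npy',p)
for P in grinder(p)+[ring(*w,.054,.025)]: cv2.polylines(im,[cv2.convexHull(proj(I,P).round().astype(np.int32))],True,(255,0,0))
cv2.imwrite(sys.argv[1],im[:,:,::-1])
E
python3 look.py pics/w2.png
```

```text
time: 5.6
tool_pos: [0.4181, 0.3427, 0.234]
tool_rot: [-0.0, 0.921, 0.39, 0.003]
contact_force: [0.7, 0.2, -2.0]
gripper_width: 0.512
grasp_force: 61.9
time: 6.1
tool_pos: [0.407, 0.1058, 0.2288]
tool_rot: [0.0, 0.921, 0.389, -0.0]
contact_force: [0.2, 0.3, -1.8]
gripper_width: 0.51
grasp_force: 62.0
time: 6.6
tool_pos: [0.3977, -0.1284, 0.229]
tool_rot: [0.0, 0.921, 0.388, -0.0]
contact_force: [0.3, 1.4, -2.9]
gripper_width: 0.508
grasp_force: 62.0
time: 6.8
tool_pos: [0.3983, -0.1261, 0.2288]
tool_rot: [-0.001, 0.921, 0.389, -0.0]
contact_force: [0.6, 1.1, -2.6]
gripper_width: 0.511
grasp_force: 62.1
[323. 116. 213. 233.] 0.73
grinder [ 0.4805 -0.1202 -0.0239] 0.07034723134452531
well [ 0.4822 -0.0502] dial [ 0.4789 -0.1902]
tcp [ 0.39866194 -0.12498976  0.22894575]
t 6.9 yaw -0.769 d [ 0.1398  0.01   -0.0263] r [-0.0007 -0.0001 -0.    ] dist 0.11405148826380627
```

View pics/w2.png

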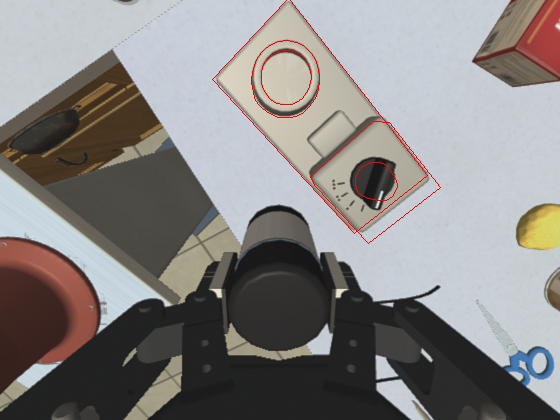

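The wrist picture shows the cup held at (279,290), the well mouth near (285,78) and the dial at (375,182). My housing model sits about 10 mm too far out, so I'll centre it on the dial axis, refit and check the rim closely.

```bash
sed -i 's/box(0,-.0805,/box(0,-.07,/' h.py
sed -i 's#^cv2.imwrite.*#o=np.vstack([cv2.resize(im[30:120,220:360],(560,360),interpolation=2),cv2.resize(im[120:230,290:450],(560,385),interpolation=2)[:240]]);cv2.imwrite(sys.argv[1],o[:,:,::-1])#; s#^for P.*#for P in grinder(p)+[ring(*w,.054,.025),ring(*w,.014,.025)]: cv2.polylines(im,[(8*cv2.convexHull(proj(I,P).astype(np.float32))).round().astype(np.int32)],True,(255,0,0),1,16,3)#' look.py
python3 look.py pics/w3.png
```

```text
[323. 119. 214. 231.] 0.84
grinder [ 0.4799 -0.1205 -0.0271] 0.044398526238615496
well [ 0.4818 -0.0505] dial [ 0.478  -0.1905]
tcp [ 0.39887681 -0.1247339   0.22912227]
t 7.0 yaw -0.768 d [ 0.1388  0.0101 -0.0261] r [-0.0003 -0.     -0.    ] dist 0.11325839390286568
```

View pics/w3.png

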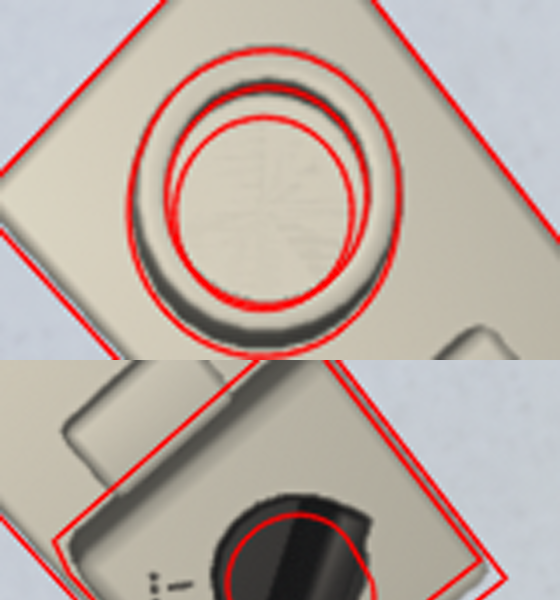

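The rim overlay matches the bore mouth at crop pixel (267,195) to under 1 px. Next I'll check the held cup's offset from the finger centre line, then move above the well.

```bash
python3 - <<'E'
from h import *
I=optics.camera_info('wrist');s=state();optics.grab_frame('wrist')
q=s['tool_rot'];R=Ro.from_quat([*q[1:],q[0]]).as_matrix();t=np.array(s['tool_pos'])
a=np.linspace(0,2*np.pi,48)
def held(o): 
    return [np.vstack([np.c_[o[0]+.0225*np.cos(a),o[1]+.0225*np.sin(a),0*a+z]@R.T+t for z in(-.039,.051)])]
for d in nets.outline_of('wrist','cup'):
    print(np.round(d['bbox']),d['confidence'])
    if d['bbox'][1]>200:
        print(fit(held,[(I,d['pixels'].astype(float))],[0,0],[.005,.005]))
E
python3 -m inch '[{"dx":0.0625,"dy":0.005,"dz":0,"rx":0,"ry":0,"rz":0},{"dx":0.11,"dy":0.010,"dz":0.02,"rx":0,"ry":0,"rz":0},{"dx":0.139,"dy":0.010,"dz":0.06,"rx":0,"ry":0,"rz":0},{"dx":0.139,"dy":0.010,"dz":0.1,"rx":0,"ry":0,"rz":0},{"dx":0.139,"dy":0.010,"dz":0.1,"rx":0,"ry":0,"rz":0}]'
python3 -m inch '[{"dx":0,"dy":0,"dz":0,"rx":0,"ry":0,"rz":0},{"dx":0,"dy":0,"dz":0,"rx":0,"ry":0,"rz":0}]'
python3 -c "
from h import *
go([.4818,-.0507,.12])"
```

```text
[278. 277. 103. 143.] 0.59
(array([0.00084095, 0.00018959]), np.float64(0.09361043662915676))
time: 7.6
tool_pos: [0.4787, -0.0494, 0.1439]
tool_rot: [-0.003, 0.92, 0.391, -0.004]
contact_force: [-0.9, 0.1, -2.7]
gripper_width: 0.509
grasp_force: 62.0
time: 7.8
tool_pos: [0.4832, -0.0521, 0.1516]
tool_rot: [0.001, 0.921, 0.39, 0.001]
contact_force: [0.8, 0.2, -1.4]
gripper_width: 0.508
grasp_force: 62.1
t 7.8 yaw -0.771 d [-0.0001 -0.0026  0.0396] r [ 0.0021 -0.0012  0.    ] dist 0.031707796710008083
```

```bash
python3 -m inch '[{"dx":0,"dy":0,"dz":0.02,"rx":0,"ry":0,"rz":0},{"dx":0,"dy":0,"dz":0.03,"rx":0,"ry":0,"rz":0},{"dx":0,"dy":0,"dz":0.03,"rx":0,"ry":0,"rz":0},{"dx":0,"dy":0,"dz":0.03,"rx":0,"ry":0,"rz":0}]'
python3 -c "
from h import *
for _ in range(3): go([.4812,-.0511,.10]); optics.grab_frame('wrist')"
```

```text
time: 8.2
tool_pos: [0.4824, -0.052, 0.1262]
tool_rot: [0.0, 0.921, 0.389, 0.0]
contact_force: [-0.5, 0.2, -3.1]
gripper_width: 0.513
grasp_force: 62.2
t 8.2 yaw -0.771 d [-0.0003 -0.0019  0.0328] r [ 0.0007 -0.0004  0.    ] dist 0.026272811487845424
t 8.25 yaw -0.771 d [-0.0005 -0.0021  0.033 ] r [ 0.001  -0.0006  0.    ] dist 0.026457729216126435
t 8.3 yaw -0.771 d [-0.0005 -0.0021  0.033 ] r [ 0.001  -0.0006  0.    ] dist 0.02646179319322103
```

```bash
python3 -m inch '[{"dx":-0.0005,"dy":-0.002,"dz":0,"rx":0,"ry":0,"rz":0},{"dx":-0.0005,"dy":-0.002,"dz":0.01,"rx":0,"ry":0,"rz":0},{"dx":-0.0005,"dy":-0.002,"dz":0.02,"rx":0,"ry":0,"rz":0},{"dx":-0.0005,"dy":-0.002,"dz":0.025,"rx":0,"ry":0,"rz":0}]'
python3 -m inch '[{"dx":0,"dy":0,"dz":0.004,"rx":0,"ry":0,"rz":0},{"dx":0,"dy":0,"dz":0.008,"rx":0,"ry":0,"rz":0},{"dx":0,"dy":0,"dz":0.012,"rx":0,"ry":0,"rz":0}]'
```

```text
time: 8.75
tool_pos: [0.4797, -0.0506, 0.1037]
tool_rot: [-0.001, 0.921, 0.39, -0.001]
contact_force: [-0.3, -0.2, -2.3]
gripper_width: 0.511
grasp_force: 62.2
time: 9.05
tool_pos: [0.4822, -0.0507, 0.0968]
tool_rot: [0.0, 0.921, 0.389, 0.002]
contact_force: [3.4, 2.5, 0.6]
gripper_width: 0.511
grasp_force: 62.4
```

```bash
python3 -m inch '[{"dx":0.0005,"dy":0,"dz":0.004,"rx":0,"ry":0,"rz":0},{"dx":0.0005,"dy":0,"dz":0.008,"rx":0,"ry":0,"rz":0},{"dx":0.0005,"dy":0,"dz":0.012,"rx":0,"ry":0,"rz":0}]'
python3 -c "
from h import *
go([.4812,-.0511,.065]); print(state()['contact_force'])"
```

```text
time: 9.35
tool_pos: [0.4821, -0.0504, 0.0866]
tool_rot: [0.0, 0.921, 0.39, 0.002]
contact_force: [5.3, 3.4, 2.7]
gripper_width: 0.504
grasp_force: 62.5
t 9.35 yaw -0.771 d [-0.0015 -0.0002  0.027 ] r [ 0.0013 -0.0017  0.    ] dist 0.021667012728887217
[5.29110505 3.40167902 2.66384406]
```

```bash
python3 -m inch '[{"dx":0.001,"dy":0,"dz":0.004,"rx":0,"ry":0,"rz":0},{"dx":0.0015,"dy":0,"dz":0.009,"rx":0,"ry":0,"rz":0},{"dx":0.0015,"dy":0,"dz":0.014,"rx":0,"ry":0,"rz":0},{"dx":0.0015,"dy":0,"dz":0.018,"rx":0,"ry":0,"rz":0}]'
python3 -m inch '[{"dx":0,"dy":0,"dz":0.003,"rx":0,"ry":0,"rz":0},{"dx":0,"dy":0,"dz":0.005,"rx":0,"ry":0,"rz":0},{"dx":0,"dy":0,"dz":0.007,"rx":0,"ry":0,"rz":0}]'
```

```text
time: 9.75
tool_pos: [0.482, -0.0497, 0.0715]
tool_rot: [0.0, 0.921, 0.39, 0.0]
contact_force: [4.5, 1.9, 0.7]
gripper_width: 0.512
grasp_force: 62.4
time: 10.05
tool_pos: [0.4821, -0.0497, 0.0661]
tool_rot: [0.0, 0.921, 0.39, 0.0]
contact_force: [4.2, 2.8, 1.6]
gripper_width: 0.508
grasp_force: 62.5
```

```bash
python3 -m inch '[{"dx":0,"dy":0,"dz":0.0015,"rx":0,"ry":0,"rz":0},{"dx":0,"dy":0,"dz":0.003,"rx":0,"ry":0,"rz":0},{"dx":0,"dy":0,"dz":0.003,"rx":0,"ry":0,"rz":0}]'
```

```text
time: 10.35
tool_pos: [0.4822, -0.0497, 0.0649]
tool_rot: [-0.0, 0.921, 0.39, 0.0]
contact_force: [0.1, 3.6, 9.1]
gripper_width: 0.514
grasp_force: 63.3
```

Floor contact came at the expected height: TCP 0.065 m and 9 N. I'll release and rise.

```bash
python3 -m inch '[{"dx":0,"dy":0,"dz":0,"rx":0,"ry":0,"rz":0},{"dx":0,"dy":0,"dz":0,"rx":0,"ry":0,"rz":0},{"dx":0,"dy":0,"dz":0,"rx":0,"ry":0,"rz":0},{"dx":0,"dy":0,"dz":0,"rx":0,"ry":0,"rz":0},{"dx":0,"dy":0,"dz":0,"rx":0,"ry":0,"rz":0}]' 1
python3 -m inch '[{"dx":0,"dy":0,"dz":-0.02,"rx":0,"ry":0,"rz":0},{"dx":0,"dy":0,"dz":-0.06,"rx":0,"ry":0,"rz":0},{"dx":0,"dy":0,"dz":-0.12,"rx":0,"ry":0,"rz":0},{"dx":0,"dy":0,"dz":-0.18,"rx":0,"ry":0,"rz":0},{"dx":0,"dy":0,"dz":-0.21,"rx":0,"ry":0,"rz":0}]'
python3 -c "
from h import *
go([.40,-.21,.235])"
```

```text
time: 10.85
tool_pos: [0.4813, -0.0498, 0.0633]
tool_rot: [-0.0, 0.921, 0.39, -0.0]
contact_force: [0.5, 0.9, -0.0]
gripper_width: 1.0
grasp_force: 0.0
time: 11.35
tool_pos: [0.4833, -0.0502, 0.2369]
tool_rot: [0.002, 0.921, 0.39, 0.003]
contact_force: [0.1, 0.1, 0.6]
gripper_width: 0.998
grasp_force: 0.0
t 11.35 yaw -0.77 d [-0.2159  0.0644  0.0021] r [ 0.0041 -0.0021  0.    ] dist 0.18022662714576954
```

```bash
python3 -m inch '[{"dx":-0.16,"dy":0.05,"dz":0,"rx":0,"ry":0,"rz":0},{"dx":-0.16,"dy":0.05,"dz":0,"rx":0,"ry":0,"rz":0},{"dx":-0.16,"dy":0.05,"dz":0,"rx":0,"ry":0,"rz":0},{"dx":-0.16,"dy":0.05,"dz":0,"rx":0,"ry":0,"rz":0},{"dx":-0.16,"dy":0.05,"dz":0,"rx":0,"ry":0,"rz":0}]'
cat > look2.py <<'E'
import sys; from h import *
for _ in range(2): im=optics.grab_frame('wrist')
I=optics.camera_info('wrist')
p=np.load('g.npy');c,s=np.cos(p[2]),np.sin(p[2]);M=np.array([[c,s],[-s,c]])
w=np.array([0,.07])@M+p[:2]; d=np.array([0,-.07])@M+p[:2]
print('w',w,'d',d,state()['tool_pos'])
def bar(x,y,a,z=(.093,)):
    u=np.array([np.cos(a),np.sin(a)]);v=np.array([-u[1],u[0]])
    return np.array([[*(np.array([x,y])+i*.025*u+j*.006*v),k] for i in(-1,1) for j in(-1,1) for k in z])
a=p[2]+.6-float(sys.argv[2])
o=cv2.resize(im[0:270,150:510],(1080,810),interpolation=cv2.INTER_CUBIC)
for P in (ring(*w,.104,.0225),ring(*w,.054,.0225),ring(*d,.061,.025),bar(*d,a)):
    q=(cv2.convexHull(proj(I,P).astype(np.float32))-[150,0])*3
    cv2.polylines(o,[q.round().astype(np.int32)],True,(255,0,0),1)
cv2.imwrite(sys.argv[1],cv2.resize(o[:,:,::-1],(796,597),interpolation=cv2.INTER_AREA))
E
python3 look2.py pics/w4.png 0
```

```text
time: 11.85
tool_pos: [0.421, -0.1698, 0.2316]
tool_rot: [-0.0, 0.921, 0.389, 0.0]
contact_force: [0.0, 0.9, -0.1]
gripper_width: 1.001
grasp_force: 0.0
w [ 0.48184872 -0.05052308] d [ 0.47804946 -0.19047152] [ 0.42151966 -0.16882012  0.23156589]
```

View pics/w4.png

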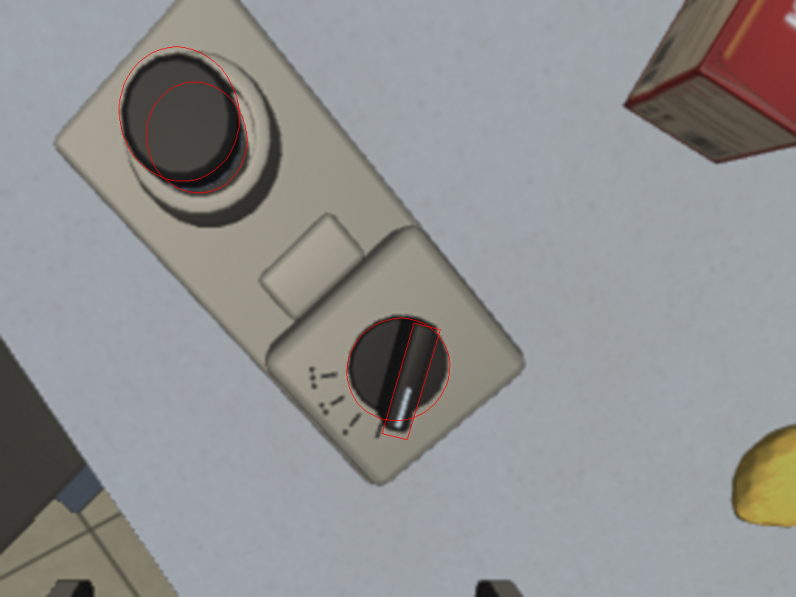

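The cup is seated upright, with its lid at (180,117) on the overlay. The dial bar's overlay also matches, centred at (411,378). I'll move above the dial and align with it.

```bash
python3 -c "
from h import *
go([.478,-.1905,.14],-.998)"
```

```text
t 11.95 yaw -0.77 d [0.0296 0.0696 0.1144] r [-3.000e-04 -1.000e-04  1.522e-01] dist 0.10974679375359347
```

```bash
python3 -m inch '[{"dx":0.02,"dy":0.04,"dz":0,"rx":0,"ry":0,"rz":0.08},{"dx":0.0296,"dy":0.0696,"dz":0.02,"rx":0,"ry":0,"rz":0.152},{"dx":0.0296,"dy":0.0696,"dz":0.07,"rx":0,"ry":0,"rz":0.152},{"dx":0.0296,"dy":0.0696,"dz":0.114,"rx":0,"ry":0,"rz":0.152},{"dx":0.0296,"dy":0.0696,"dz":0.114,"rx":0,"ry":0,"rz":0.152}]'
python3 -m inch '[{"dx":0,"dy":0,"dz":0,"rx":0,"ry":0,"rz":0},{"dx":0,"dy":0,"dz":0,"rx":0,"ry":0,"rz":0},{"dx":0,"dy":0,"dz":0,"rx":0,"ry":0,"rz":0}]'
python3 -c "
from h import *
go([.478,-.1905,.067],-.998)"
```

```text
time: 12.45
tool_pos: [0.4748, -0.1879, 0.1343]
tool_rot: [-0.004, 0.959, 0.283, -0.004]
contact_force: [-0.2, 0.7, -0.8]
gripper_width: 1.001
grasp_force: 0.0
time: 12.75
tool_pos: [0.4793, -0.1918, 0.1433]
tool_rot: [0.002, 0.959, 0.282, 0.002]
contact_force: [-0.5, -0.3, 0.5]
gripper_width: 1.002
grasp_force: 0.0
t 12.75 yaw -0.998 d [-0.0007 -0.0026  0.0954] r [ 0.0028 -0.0014 -0.    ] dist 0.07636154857390817
```

```bash
python3 -m inch '[{"dx":0,"dy":-0.001,"dz":0.03,"rx":0,"ry":0,"rz":0},{"dx":0,"dy":-0.0015,"dz":0.06,"rx":0,"ry":0,"rz":0},{"dx":0,"dy":-0.0015,"dz":0.08,"rx":0,"ry":0,"rz":0},{"dx":0,"dy":-0.0015,"dz":0.09,"rx":0,"ry":0,"rz":0},{"dx":0,"dy":-0.0015,"dz":0.0925,"rx":0,"ry":0,"rz":0}]'
python3 -m inch '[{"dx":0,"dy":0,"dz":0,"rx":0,"ry":0,"rz":0},{"dx":0,"dy":0,"dz":0,"rx":0,"ry":0,"rz":0}]'
python3 -c "
from h import *
go([.478,-.1905,.067],-.998)"
```

```text
time: 13.25
tool_pos: [0.4773, -0.1903, 0.0668]
tool_rot: [0.0, 0.959, 0.282, 0.0]
contact_force: [-0.5, 0.4, 0.1]
gripper_width: 1.0
grasp_force: 0.0
time: 13.45
tool_pos: [0.4781, -0.1908, 0.068]
tool_rot: [0.001, 0.959, 0.282, 0.001]
contact_force: [0.3, -0.7, 0.4]
gripper_width: 0.999
grasp_force: 0.0
t 13.45 yaw -0.999 d [ 0.0001 -0.0003  0.0012] r [ 0.0015 -0.0008 -0.0003] dist 0.001023488798385606
```

```bash
python3 -m inch '[{"dx":0,"dy":0,"dz":0,"rx":0,"ry":0,"rz":0},{"dx":0,"dy":0,"dz":0,"rx":0,"ry":0,"rz":0},{"dx":0,"dy":0,"dz":0,"rx":0,"ry":0,"rz":0},{"dx":0,"dy":0,"dz":0,"rx":0,"ry":0,"rz":0},{"dx":0,"dy":0,"dz":0,"rx":0,"ry":0,"rz":0}]' -1
python3 -m inch '[{"dx":0,"dy":0,"dz":0,"rx":0,"ry":0,"rz":0},{"dx":0,"dy":0,"dz":0,"rx":0,"ry":0,"rz":0},{"dx":0,"dy":0,"dz":0,"rx":0,"ry":0,"rz":0}]'
python3 -c "
from h import *
go([.478,-.1905,.067],-.998);print(state()['ft_torque'])"
```

```text
time: 13.95
tool_pos: [0.4771, -0.1902, 0.0665]
tool_rot: [0.0, 0.959, 0.282, -0.0]
contact_force: [0.4, -0.2, 1.5]
gripper_width: 0.142
grasp_force: 0.7
time: 14.25
tool_pos: [0.4772, -0.1904, 0.0667]
tool_rot: [0.0, 0.959, 0.282, 0.0]
contact_force: [-0.2, -0.7, 1.9]
gripper_width: 0.127
grasp_force: 61.1
t 14.25 yaw -0.998 d [ 0.0007  0.0007 -0.0004] r [ 0.0002 -0.     -0.0003] dist 0.0008443554183482291
[-0.03759871  0.02074437  0.00299576]
```

The bar is gripped (about 11 mm wide, 61 N, almost no side force). I'll turn clockwise, which is +rz about the downward tool z.

```bash
python3 -m inch '[{"dx":0,"dy":0,"dz":0,"rx":0,"ry":0,"rz":0.06},{"dx":0,"dy":0,"dz":0,"rx":0,"ry":0,"rz":0.13},{"dx":0,"dy":0,"dz":0,"rx":0,"ry":0,"rz":0.2},{"dx":0,"dy":0,"dz":0,"rx":0,"ry":0,"rz":0.27},{"dx":0,"dy":0,"dz":0,"rx":0,"ry":0,"rz":0.34}]'
python3 -c "
from h import *
go([.4775,-.1904,.067],-2.198);print(state()['ft_torque'])"
```

```text
time: 14.75
tool_pos: [0.4768, -0.1892, 0.0667]
tool_rot: [-0.001, 1.0, 0.029, -0.001]
contact_force: [-2.1, 4.6, 3.9]
gripper_width: 0.126
grasp_force: 61.6
t 14.75 yaw -1.513 d [ 0.0008  0.0016 -0.0004] r [-0.0014  0.0012  0.4569] dist 0.0014224364922197075
[0.7147322  0.35742177 0.18347151]
```

```bash
python3 -m inch '[{"dx":0,"dy":0,"dz":0,"rx":0,"ry":0,"rz":0.07},{"dx":0,"dy":0,"dz":0,"rx":0,"ry":0,"rz":0.14},{"dx":0,"dy":0,"dz":0,"rx":0,"ry":0,"rz":0.21},{"dx":0,"dy":0,"dz":0,"rx":0,"ry":0,"rz":0.28},{"dx":0,"dy":0,"dz":0,"rx":0,"ry":0,"rz":0.35}]'
python3 -m inch '[{"dx":0,"dy":0,"dz":0,"rx":0,"ry":0,"rz":0.05},{"dx":0,"dy":0,"dz":0,"rx":0,"ry":0,"rz":0.09},{"dx":0,"dy":0,"dz":0,"rx":0,"ry":0,"rz":0.113},{"dx":0,"dy":0,"dz":0,"rx":0,"ry":0,"rz":0.113}]'
python3 -c "
from h import *
optics.grab_frame('top');go([.4775,-.1904,.067],-2.198);print(state()['ft_torque'],state()['contact_force'])"
```

```text
time: 15.25
tool_pos: [0.4771, -0.1879, 0.0667]
tool_rot: [-0.002, 0.973, -0.231, -0.001]
contact_force: [-1.2, 9.0, 5.8]
gripper_width: 0.127
grasp_force: 61.7
time: 15.65
tool_pos: [0.4773, -0.1876, 0.0667]
tool_rot: [-0.003, 0.95, -0.311, -0.001]
contact_force: [-0.0, 9.5, 5.8]
gripper_width: 0.127
grasp_force: 61.8
t 15.7 yaw -2.203 d [ 0.0023  0.0027 -0.0004] r [-0.0031  0.0024 -0.0032] dist 0.002845052865551841
[1.48349922e+00 1.09025123e-04 1.30340242e-01] [-1.0174508   8.99442331  5.38018094]
```

The tool is at 1.205 rad of turn. I'll check the pointer while holding.

```bash
python3 -m inch '[{"dx":0,"dy":0,"dz":0,"rx":0,"ry":0,"rz":0},{"dx":0,"dy":0,"dz":0,"rx":0,"ry":0,"rz":0},{"dx":0,"dy":0,"dz":0,"rx":0,"ry":0,"rz":0},{"dx":0,"dy":0,"dz":0,"rx":0,"ry":0,"rz":0},{"dx":0,"dy":0,"dz":0,"rx":0,"ry":0,"rz":0}]'
python3 -c "
from h import *
w=optics.grab_frame('wrist');s=optics.grab_frame('side');t=optics.grab_frame('top')
o=np.zeros((600,800,3),np.uint8)
o[:300,:400]=cv2.resize(w,(400,300));o[:300,400:]=cv2.resize(s[120:225,250:390],(400,300),interpolation=2)
o[300:,:400]=cv2.resize(t[130:265,280:460],(400,300),interpolation=2);o[300:,400:]=cv2.resize(w[150:300,180:380],(400,300),interpolation=2)
cv2.imwrite('pics/d1.png',o[:,:,::-1])"
```

```text
time: 16.2
tool_pos: [0.4773, -0.1876, 0.0667]
tool_rot: [-0.003, 0.95, -0.311, -0.001]
contact_force: [-0.1, 10.0, 4.7]
gripper_width: 0.128
grasp_force: 61.8
```

View pics/d1.png

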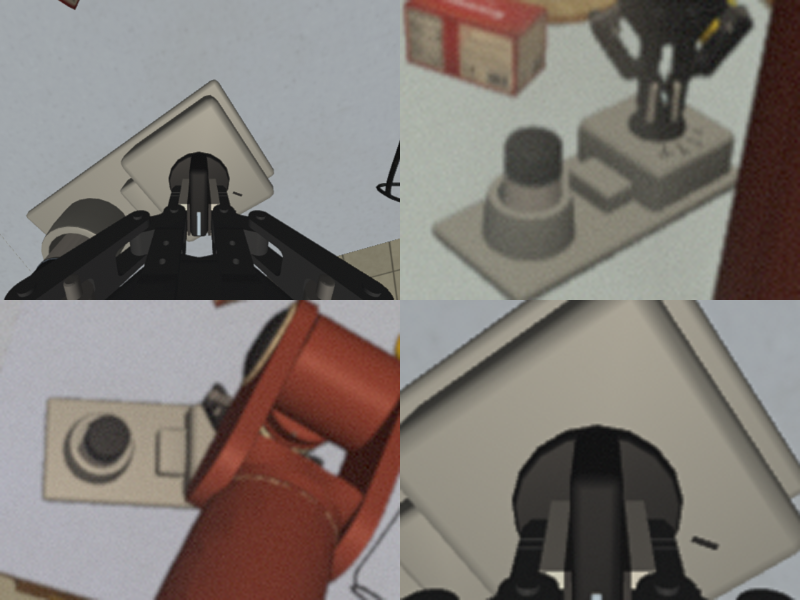

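The bar stays square between the fingers with its pointer turned away from the rest mark at (705,542), and the cup is still upright in the well. I'll keep holding.

```bash
Z() { :; }
python3 -m inch '[{"dx":0,"dy":0,"dz":0,"rx":0,"ry":0,"rz":0},{"dx":0,"dy":0,"dz":0,"rx":0,"ry":0,"rz":0},{"dx":0,"dy":0,"dz":0,"rx":0,"ry":0,"rz":0},{"dx":0,"dy":0,"dz":0,"rx":0,"ry":0,"rz":0},{"dx":0,"dy":0,"dz":0,"rx":0,"ry":0,"rz":0}]' >/dev/null
python3 -m inch '[{"dx":0,"dy":0,"dz":0,"rx":0,"ry":0,"rz":0},{"dx":0,"dy":0,"dz":0,"rx":0,"ry":0,"rz":0},{"dx":0,"dy":0,"dz":0,"rx":0,"ry":0,"rz":0},{"dx":0,"dy":0,"dz":0,"rx":0,"ry":0,"rz":0},{"dx":0,"dy":0,"dz":0,"rx":0,"ry":0,"rz":0}]' >/dev/null
python3 -m inch '[{"dx":0,"dy":0,"dz":0,"rx":0,"ry":0,"rz":0},{"dx":0,"dy":0,"dz":0,"rx":0,"ry":0,"rz":0},{"dx":0,"dy":0,"dz":0,"rx":0,"ry":0,"rz":0},{"dx":0,"dy":0,"dz":0,"rx":0,"ry":0,"rz":0},{"dx":0,"dy":0,"dz":0,"rx":0,"ry":0,"rz":0}]' >/dev/null
python3 -m inch '[{"dx":0,"dy":0,"dz":0,"rx":0,"ry":0,"rz":0},{"dx":0,"dy":0,"dz":0,"rx":0,"ry":0,"rz":0},{"dx":0,"dy":0,"dz":0,"rx":0,"ry":0,"rz":0},{"dx":0,"dy":0,"dz":0,"rx":0,"ry":0,"rz":0},{"dx":0,"dy":0,"dz":0,"rx":0,"ry":0,"rz":0}]' >/dev/null
python3 -m inch '[{"dx":0,"dy":0,"dz":0,"rx":0,"ry":0,"rz":0},{"dx":0,"dy":0,"dz":0,"rx":0,"ry":0,"rz":0},{"dx":0,"dy":0,"dz":0,"rx":0,"ry":0,"rz":0},{"dx":0,"dy":0,"dz":0,"rx":0,"ry":0,"rz":0},{"dx":0,"dy":0,"dz":0,"rx":0,"ry":0,"rz":0}]' >/dev/null
python3 -m inch '[{"dx":0,"dy":0,"dz":0,"rx":0,"ry":0,"rz":0},{"dx":0,"dy":0,"dz":0,"rx":0,"ry":0,"rz":0},{"dx":0,"dy":0,"dz":0,"rx":0,"ry":0,"rz":0},{"dx":0,"dy":0,"dz":0,"rx":0,"ry":0,"rz":0},{"dx":0,"dy":0,"dz":0,"rx":0,"ry":0,"rz":0}]' >/dev/null
python3 -m inch '[{"dx":0,"dy":0,"dz":0,"rx":0,"ry":0,"rz":0},{"dx":0,"dy":0,"dz":0,"rx":0,"ry":0,"rz":0},{"dx":0,"dy":0,"dz":0,"rx":0,"ry":0,"rz":0},{"dx":0,"dy":0,"dz":0,"rx":0,"ry":0,"rz":0},{"dx":0,"dy":0,"dz":0,"rx":0,"ry":0,"rz":0}]'
python3 -c "
from h import *
go([.4773,-.1876,.067],-2.198)
from plant import ticket
print(ticket.job_done())"
```

```text
time: 19.85
tool_pos: [0.4773, -0.1876, 0.0667]
tool_rot: [-0.003, 0.95, -0.311, -0.001]
contact_force: [-0.9, 10.1, 5.8]
gripper_width: 0.127
grasp_force: 61.8
t 19.85 yaw -2.203 d [-0.      0.     -0.0004] r [-0.0031  0.0023 -0.0032] dist 0.00030128157362319563
the job is handed in; nothing more can be done
None
```

The grinding cup stands seated in the well and released; the dial was then turned to about 1.2 rad by the tool's angle (third click), held for over 4 s, and the job handed in at 19.85 s with the dial still gripped.

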